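# Start the extractor, then open the push-and-turn degreaser bottle and hold its cap up

### The arm

A 7-joint arm with a two-finger parallel gripper is mounted at the origin on the work surface. World frame = base frame: x ahead of the robot, y to its left, z up, the work surface at z = 0. Lengths are in m, angles in rad, forces in N, time in s.
With the tool pointing down it reaches from about 0.4 to 0.9 m from the base axis. Payload 5.5 kg.
Tool frame: the origin (TCP) lies where the fingers leave the gripper's body, on its centre line; the fingertips stand 66 mm ahead of it and the grasp point (between the pads) lies 47 mm ahead of it; z points along the fingers, x is the direction in which the jaws open and shut, and the axes are right-handed (so a half turn about z gives the same grasp; the last joint's range is limited). The gripper opens to 92 mm and grips with 3 to 60 N. Pads are 19 mm wide; open, the fingers measure 130 mm over their backs; the gripper's body (75 mm by 190 mm) begins 47 mm behind the grasp point.
Start: joints at [1.523, 0.501, -0.427, 1.55, 0.221, 1.138, -0.21], TCP at [0.199, -0.619, 0.292] pointing down, gripper open.
Joint ranges: [-2.88, 2.88], [-0.31, 2.03], [-1.54, 1.56], [0.2, 2.42], [-1.41, 4.55], [0.19, 2.02], [-2.57, 2.57]. Speed limits (rad/s): [2.57, 2.57, 3.14, 3.14, 3.14, 3.14, 3.14].

### API

Orientations are given as [roll, pitch, yaw] about the fixed x, y, z axes, in that order (R = Rz(yaw) Ry(pitch) Rx(roll)).
In Python, from bench import env, cams, boxes_of gives the robot as it stands.
- The arm moves only by the tool arm_command, never from a script. Its argument "motion" is a list of rows, each an object with "delta_pos": the shift along the tool's x, y, z in units of 40 mm (1.0 is 40 mm), a list of three; "spin": the turn about the tool's z in rad; "fingers": the opening, from 0 (shut) to 1 (fully open). In form: [{"delta_pos": [x, y, z], "spin": spin, "fingers": fingers}, ...]. A call has 1 to 12 rows; each row is the pose to reach, as a shift and turn from the pose commanded when the call began, along the tool's axes at that moment; what a row does not reach only later rows make up. A row lasts 1/12 s, in which the tool goes at most 41.7 mm and 7.16 degrees, less where a joint would pass 70% of its speed; a pose out of reach is approached as far as the arm can. A call with a gripper value outside its range is refused whole. The fingers move at their own pace and stop on an object; "squeeze" is the grip in N (left out, the last holds). Time passes only in rows, so rows that repeat a pose let the fingers close. It gives the time, the measured TCP pose, the force and the opening at its end, in the units of the state.
- env.observe(): the state, without advancing time (a new reading comes with each control period).
- cams.get_image(name): name is "scene" or "side" or "wrist"; returns a dict with "image" (400x640x3 uint8, red, green, blue), "vertical_fov" (degrees; the focal length in pixels is half the picture's height over the tangent of half this angle, whatever the lens; pixels are square), "cx", "cy" (the principal point, pixels), "R" (3x3) and "t" (3): a world point X has camera coordinates R X + t; the wrist camera has in their place "hand_eye" (4x4, takes a point from camera to tool coordinates, whose origin is the TCP and whose axes are the tool frame's). Camera axes: x right, y down, z forward; pixel columns grow to the right and rows downward; lengths in m; the calibration is good to about 2 mm. A picture is of the moment at which its call begins: read the wrist's pose just before it. There is no depth.
- env.hand_in(): hands the job in, once; it reports no verdict.
Trained networks look in the newest picture that a camera, given by its name, has taken for a name from the list of things; names that differ only in an ending like _2 or _b are one class to them, and where a whole thing is asked for, a point or a joint stands for the part that bears it (a point fixed in the world has none). Each returns a list of dicts, best first, with "confidence" (0 to 1); they miss things now and then, are a little off and sometimes report something else, mostly with a low value. They report only what shows in the picture. A call takes as long as a camera call. They do not tell look-alikes from the thing itself.
- boxes_of(label, camera): "pixel" ([column, row] in pixels, amid what is visible of it).
The state is a dict: "t": time; "qpos": joint angles; "dq": joint speeds; "joint_efforts": joint torques, N m; "position": TCP position; "tcp_rot": TCP orientation; "contact_force": force on the tool from outside, world axes, zero at the start; "ft_torque": the same for the moment, N m; "gripper_width": finger opening in m.
Only numpy, scipy, OpenCV 4.12 (cv2) and the standard library are available. Lean on these libraries where they do the work, as an engineer would, in place of code of your own. Each camera call takes 0.05 s, during which the arm holds its last target. There are 200 camera calls.

### The job

Before the degreaser is opened, start the bench extractor: twist the green spring-return switch handle clockwise to its stop and let go so that it springs back. Then press the red safety cap of the white square bottle down, turn it anticlockwise while it is down until it is free, lift it straight off and finish still holding it in the gripper, level and still, a few centimetres above the open neck, so that a brush can be dipped underneath. Leave the bottle standing in its holder and do not disturb the other things on the bench.

Things in the scene. Friction and masses are not known exactly. Their poses are not given: they have to be found in the camera images.
- switch_grip (a point): On the vertical turning axis of the extractor switch, at the height to grip, 79 mm above the bench. The handle is a green bar 46 mm long (along x), 12 mm wide (y), 30 mm high, with a white pointer line on its +x half; its top is 9 mm above this point. Below it a black skirt, 34 mm across, ends 21 mm below this point, on the box's top 29 mm below. Take it by its long sides from above.
- switch_box: Flat grey box with a yellow face that carries the switch, fixed to the bench: 132 x 80 mm, 50 mm high. Origin on the bench under the handle's axis; the box reaches 46 mm to -x and 86 mm to +x of it, with an unlit flat pilot lamp 60 mm out on the +x side. At rest the handle lies along the box's x.
- fan_switch (a joint): Angle of the switch handle in rad: 0 at rest, grows clockwise seen from above to a hard stop at 0.785 (45 degrees). A spring (0.035 N m at rest, 0.11 N m at the stop) brings it back to 0 when it is let go.
- cap_center (a point): Centre of the red ribbed safety cap, on its axis, half-way up: 30 mm high, 50 mm across; z up, x marks its turn and lies along the bottle's x while locked. Held down, it turns anticlockwise seen from above and is free from 0.65 to 1.4 rad of turn (about 1 rad is right); then it lifts straight off. Not pressed down, it cannot turn, and pulled up locked it takes the bottle along. About 40 g.
- cap_seal (a joint): How far the cap is pressed down on the neck, in m: 0 locked at rest, 0.006 fully down at its stop; it must be down 0.004 or more to turn past the safety teeth. The cap's inner spring resists with 6.5 N at the start, 11 N at 3.5 mm and 14 N at the stop. Off the bottle it reads about -0.001.
- bottle_mouth (a point): Centre of the rim of the bottle's neck, under the cap; z up, x along one side of the square bottle. Cap locked on: the cap's centre is 7 mm above this point; fully pressed: 1 mm above. The neck is 41 mm across its three lugs; the conical shoulder starts 16 mm below the rim and widens to the square body 46 mm below it.
- bottle: White square degreaser bottle with a yellow label, 76 mm square, neck rim 158 mm above its underside; origin at the centre of its underside. Filled, it weighs 0.4 to 0.8 kg and stands loose, with 1.5 mm play all round, in its holder, which keeps it from turning.
- holder_floor (a point): Centre of the inner floor of the blue steel bottle holder, a square open socket fixed to the bench: 85 mm square outside, walls 55 mm high above the bench, floor 3 mm above the bench, foot plate 104 mm square.
- bell: Orange plastic bicycle bell, 52 mm across, 44 mm high, standing on the bench; origin under its centre. Not to be disturbed.
- hanger: Silver aluminium derailleur hanger, flat, about 80 x 40 x 6 mm; origin under its centre. Not to be disturbed.
- lamp: Black plastic rear lamp with a dark red lens, 62 x 45 x 24 mm; origin under its centre. Not to be disturbed.
- screw_cup: White ceramic cup of screws, 74 mm across, 72 mm high; origin under its centre. Not to be disturbed.
- lube: Slim blue lubricant bottle with a black nozzle, 42 mm across, 122 mm high; origin under its centre. Not to be disturbed.
- drip_tray: Flat steel drip tray, 160 x 140 x 22 mm, holding a sprocket cassette; origin under its centre. Not to be disturbed.
- cassette: Steel sprocket cassette, 104 mm across, 37 mm high, lying in the drip tray; origin under its centre. Not to be disturbed.
- parts_brush: Parts-cleaning brush with a wooden handle, about 20 cm long, lying on the bench behind the work area; its x axis runs along it. Not to be disturbed.
Not all that is in view belongs to the job. Several things have the shape of the switch_box; the one meant has the colours described above. Of the things shaped like the part that bears cap_center, the red one is meant.

How it is judged:
By the outcome, as a careful person would: the job done as asked, in the order asked, and still so for the second after the job is handed in, while the arm keeps its last pose, push and grip.
It also fails if it takes over 48 s, if anything falls off the work surface, if the arm or the gripper's body presses on something with over 40 N, if the wrist force passes 120 N, or if a joint passes its speed limit or range.

## Working session

There is one attempt and no reset: what is moved stays moved. The work goes in short steps, Python scripts to look and compute and a tool call to move; the robot and the scene stay as the last step left them, time stands still between calls to the robot, and variables do not carry over. Pictures are saved under pics/ and viewed, about 8 in all and at most 12, crops included, and the job is handed in when it is done.

Besides the shell and the picture viewer there is one more tool, called after "Request:" as name(argument=value, ...) on one line, values as JSON. arm_command: Moves the arm, as the interface text tells. Its arguments: {"type":"object","properties":{"motion":{"type":"array"},"squeeze":{"type":"number"}},"required":["motion"]}

```bash
mkdir -p pics; cat > h.py <<'E'
import numpy as np, cv2
from bench import env, cams, boxes_of
from scipy.spatial.transform import Rotation as Ro
def cam(name):
    s=env.observe(); d=cams.get_image(name); im=d["image"]
    f=im.shape[0]/2/np.tan(np.radians(d["vertical_fov"])/2)
    if "hand_eye" in d:
        T=np.eye(4); T[:3,:3]=Ro.from_euler('xyz',s["tcp_rot"]).as_matrix(); T[:3,3]=s["position"]
        M=np.linalg.inv(T@np.array(d["hand_eye"])); R,t=M[:3,:3],M[:3,3]
    else: R,t=np.array(d["R"]),np.array(d["t"])
    return dict(im=im,f=f,c=(d["cx"],d["cy"]),R=R,t=t,K=np.array([[f,0,d["cx"]],[0,f,d["cy"]],[0,0,1]]))
def ray(C,p):
    o=-C["R"].T@C["t"]; v=C["R"].T@np.linalg.inv(C["K"])@np.array([p[0],p[1],1.]); return o,v/np.linalg.norm(v)
def at_z(C,p,z):
    o,v=ray(C,p); return o+v*(z-o[2])/v[2]
def proj(C,X):
    q=C["K"]@(C["R"]@np.asarray(X,float)+C["t"]); return q[:2]/q[2]
def tri(C1,p1,C2,p2):
    A=[];b=[]
    for C,p in((C1,p1),(C2,p2)):
        o,v=ray(C,p);P=np.eye(3)-np.outer(v,v);A.append(P);b.append(P@o)
    X=np.linalg.lstsq(np.vstack(A),np.hstack(b),rcond=None)[0]
    return X
def save(im,n): cv2.imwrite("pics/"+n,cv2.cvtColor(im,cv2.COLOR_RGB2BGR))
E
python3 - <<'E'
from h import *
np.set_printoptions(precision=3,suppress=True)
print(env.observe())
C={}
for n in("scene","side"):
    C[n]=cam(n); save(C[n]["im"],n+"0.png"); print(n,C[n]["f"],C[n]["c"],"pos",-C[n]["R"].T@C[n]["t"])
    for l in("switch_grip","switch_box","cap_center","bottle","bell","lube","screw_cup","drip_tray","parts_brush","lamp","hanger","holder_floor"):
        try: print(l,[(np.round(b["pixel"]).tolist(),round(b["confidence"],2)) for b in boxes_of(l,n)])
        except Exception as e: print(l,e)
E
```

```text
{'t': 0.0, 'qpos': array([ 1.523,  0.502, -0.427,  1.551,  0.221,  1.138, -0.21 ]), 'dq': array([-0.002,  0.002,  0.   , -0.   ,  0.   ,  0.002, -0.   ]), 'joint_efforts': array([  0.   , -56.66 ,  -5.817, -27.911,  -0.069,   0.031,   0.   ]), 'position': array([ 0.199, -0.618,  0.291]), 'tcp_rot': array([-3.142,  0.002, -1.26 ]), 'contact_force': array([ 0.389,  0.408, -0.316]), 'ft_torque': array([ 0.025, -0.038, -0.001]), 'gripper_width': 0.09209284251394818}
scene 371.5589128850587 (313.9158181180785, 197.15282814922585) pos [ 0.885 -0.573  1.022]
switch_grip [([344.0, 135.0], 0.65), ([286.0, 136.0], 0.55)]
switch_box [([348.0, 143.0], 0.72), ([293.0, 149.0], 0.65), ([355.0, 187.0], 0.63), ([348.0, 179.0], 0.18)]
cap_center [([300.0, 263.0], 0.72), ([228.0, 219.0], 0.66), ([258.0, 213.0], 0.6)]
bottle [([262.0, 233.0], 0.88)]
bell [([290.0, 202.0], 0.46)]
lube [([349.0, 105.0], 0.67), ([210.0, 352.0], 0.42)]
screw_cup [([162.0, 298.0], 0.63), ([350.0, 102.0], 0.44)]
drip_tray [([205.0, 361.0], 0.76)]
parts_brush [([336.0, 299.0], 0.59)]
lamp [([390.0, 212.0], 0.79), ([262.0, 228.
[... 160 characters left out ...]
7.9675294078738 (318.3325749882016, 202.2911935207588) pos [0.356 1.404 1.212]
switch_grip [([299.0, 252.0], 0.59), ([326.0, 284.0], 0.5), ([377.0, 258.0], 0.41), ([269.0, 201.0], 0.38)]
switch_box [([293.0, 256.0], 0.82), ([372.0, 269.0], 0.82), ([318.0, 293.0], 0.75)]
cap_center [([336.0, 173.0], 0.72), ([374.0, 204.0], 0.67), ([304.0, 198.0], 0.54)]
bottle [([335.0, 192.0], 0.67)]
bell [([334.0, 228.0], 0.59)]
lube [([344.0, 326.0], 0.47), ([262.0, 232.0], 0.26)]
screw_cup [([363.0, 162.0], 0.83)]
drip_tray [([323.0, 166.0], 0.64), ([298.0, 248.0], 0.4)]
parts_brush [([271.0, 199.0], 0.81)]
lamp [([255.0, 251.0], 0.69)]
hanger [([362.0, 162.0], 0.31)]
holder_floor [([336.0, 206.0], 0.79)]
```

```bash
python3 - <<'E'
import cv2
a=cv2.imread('pics/scene0.png')[80:390,130:430];b=cv2.imread('pics/side0.png')[140:350,220:420]
a=cv2.resize(a,None,fx=1.9,fy=1.9,interpolation=3)
b=cv2.resize(b,None,fx=2.8,fy=2.8,interpolation=3)
cv2.imwrite('pics/a.png',a);cv2.imwrite('pics/b.png',b);print(a.shape,b.shape)
E
```

```text
(589, 570, 3) (588, 560, 3)
```

View pics/a.png

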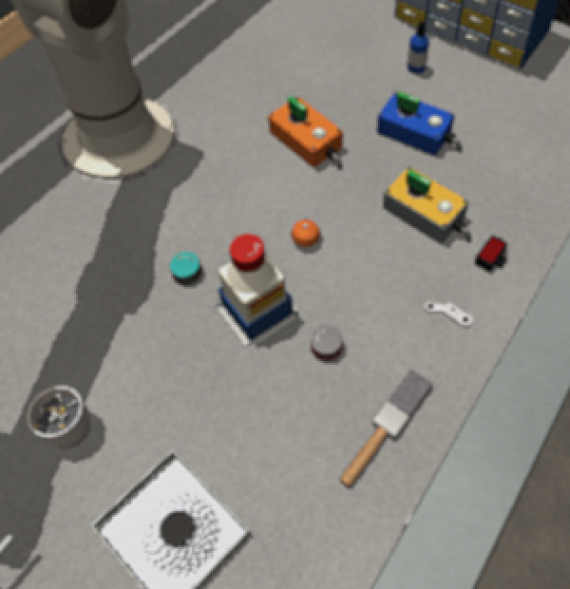

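View pics/b.png

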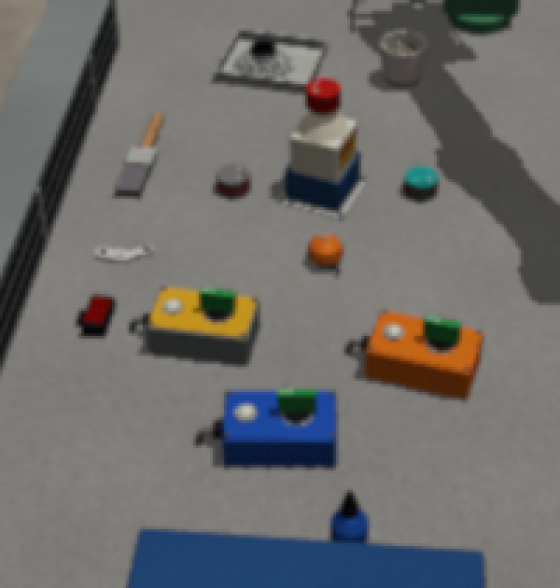

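Switch candidates in scene are the orange box (293,149), the blue box (348,143) and the yellow-faced grey box (355,187). I choose the yellow one; its handle is at about (349,176) in scene and (298,248) in side. Cap candidates are grey (300,263), teal (228,219) and red on the bottle (258,213); I choose red, which is at (336,173) in side.

```bash
python3 - <<'E'
from h import *
np.set_printoptions(precision=3,suppress=True)
A=cam("scene");B=cam("side")
h=lambda p:cv2.cvtColor(p,cv2.COLOR_RGB2HSV)
def blob(C,lo,hi,near):
    H=h(C["im"]);m=cv2.inRange(H,lo,hi)
    if lo[0]==0: m|=cv2.inRange(H,(174,lo[1],lo[2]),(180,255,255))
    n,l,s,c=cv2.connectedComponentsWithStats(m)
    i=min((i for i in range(1,n) if s[i,4]>15),key=lambda i:np.hypot(*(c[i]-near)));return c[i],s[i]
g=((45,80,30),(80,255,255));r=((0,150,60),(8,255,255))
for nm,(lo,hi),pa,pb in(("handle",g,(349,176),(298,248)),("cap",r,(258,213),(336,173))):
    a,sa=blob(A,lo,hi,pa);b,sb=blob(B,lo,hi,pb);X=tri(A,a,B,b)
    print(nm,a,sa,b,sb,X,proj(A,X)-a,proj(B,X)-b)
    if nm=="handle":hx=X
for nm,pa,pb in(("pilot",(364.7,188.4),(281.4,249.3)),):
    X=tri(A,pa,B,pb);print(nm,X,at_z(A,pa,.052),at_z(B,pb,.052));d=X-hx;print(np.hypot(*d[:2]),np.degrees(np.arctan2(d[1],d[0])))
# bell, etc
for l,z in(("bell",.022),("lube",.06),("screw_cup",.04),("lamp",.012)):
    print(l,[at_z(A,q["pixel"],z)[:2] for q in boxes_of(l,"scene")][:2])
E
```

```text
handle [349.333 175.738] [345 170  11  12  84] [297.365 246.788] [292 243  12   9  85] [0.571 0.165 0.071] [-0.132 -0.042] [-0.128  0.027]
cap [259.186 211.123] [251 204  18  16 204] [335.205 171.897] [329 168  12   9  78] [ 0.461 -0.163  0.176] [-0.273 -0.12 ] [-0.191  0.079]
pilot [0.632 0.161 0.051] [0.635 0.161 0.052] [0.63  0.162 0.052]
0.06101620158287499 -3.7435139269454942
bell [array([ 0.449, -0.   ])]
lube [array([ 0.598, -0.501]), array([0.389, 0.483])]
screw_cup [array([ 0.34 , -0.469]), array([ 0.451, -0.151])]
lamp [array([0.737, 0.145])]
```

Request:
arm_command(motion=[{"delta_pos": [-1,-0.94,-0.2],"spin": 0.05,"fingers": 1},{"delta_pos": [-1.8,-1.7,-0.5],"spin": 0.1,"fingers": 1},{"delta_pos": [-15.8,-14.8,-0.5],"spin": 0.38,"fingers": 1},{"delta_pos": [-15.8,-14.8,-0.5],"spin": 0.38,"fingers": 1},{"delta_pos": [-15.8,-14.8,-0.5],"spin": 0.38,"fingers": 1},{"delta_pos": [-15.8,-14.8,-0.5],"spin": 0.38,"fingers": 1},{"delta_pos": [-15.8,-14.8,-0.5],"spin": 0.38,"fingers": 1},{"delta_pos": [-15.8,-14.8,-0.5],"spin": 0.38,"fingers": 1},{"delta_pos": [-15.8,-14.8,-0.5],"spin": 0.38,"fingers": 1},{"delta_pos": [-15.8,-14.8,-0.5],"spin": 0.38,"fingers": 1},{"delta_pos": [-15.8,-14.8,-0.5],"spin": 0.38,"fingers": 1},{"delta_pos": [-15.8,-14.8,-0.5],"spin": 0.38,"fingers": 1}])

```text
t: 2.6
position: [0.4125, -0.1665, 0.3107]
tcp_rot: [-3.141, -0.001, -1.64]
contact_force: [0.8, 0.1, 0.5]
gripper_width: 0.0921
```

Request:
arm_command(motion=[{"delta_pos": [-8.5,-3.4,0],"spin": 0,"fingers": 1},{"delta_pos": [-8.5,-3.4,0],"spin": 0,"fingers": 1},{"delta_pos": [-8.5,-3.4,0],"spin": 0,"fingers": 1},{"delta_pos": [-8.5,-3.4,0.5],"spin": 0,"fingers": 1},{"delta_pos": [-8.5,-3.4,1],"spin": 0,"fingers": 1},{"delta_pos": [-8.5,-3.4,1.2],"spin": 0,"fingers": 1},{"delta_pos": [-8.5,-3.4,1.2],"spin": 0,"fingers": 1},{"delta_pos": [-8.5,-3.4,1.2],"spin": 0,"fingers": 1},{"delta_pos": [-8.5,-3.4,1.2],"spin": 0,"fingers": 1},{"delta_pos": [-8.5,-3.4,1.2],"spin": 0,"fingers": 1},{"delta_pos": [-8.5,-3.4,1.2],"spin": 0,"fingers": 1}])

```text
t: 3.52
position: [0.5707, 0.1647, 0.2614]
tcp_rot: [3.14, 0.002, -1.635]
contact_force: [0.3, 0.4, -0.5]
gripper_width: 0.0916
```

```bash
cat > g.py <<'E'
from h import *
np.set_printoptions(precision=3,suppress=True)
C=cam("wrist"); s=env.observe(); print(s["qpos"],s["position"],s["tcp_rot"],s["t"])
save(C["im"],"w1.png")
H=cv2.cvtColor(C["im"],cv2.COLOR_RGB2HSV);m=cv2.inRange(H,(45,80,20),(85,255,255))
n,l,st,c=cv2.connectedComponentsWithStats(m)
for i in range(1,n):
    if st[i,4]>60: print("green",c[i],st[i])
print("expected handle top px",proj(C,[.571,.165,.088]),"camera",-C["R"].T@C["t"])
E
python3 g.py
```

```text
[ 0.256  0.511 -0.772  1.719  0.397  1.077 -2.283] [0.571 0.162 0.262] [ 3.14  -0.    -1.638] 3.5667
green [328.909 198.046] [322 169  16  56 702]
expected handle top px [331.631 200.433] camera [0.64  0.161 0.353]
```

View pics/w1.png

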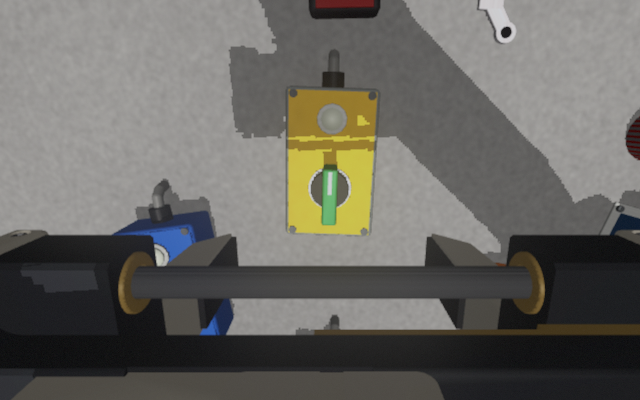

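The wrist view shows the yellow-faced grey box with the green handle at (329,198), its white pointer toward the pilot lamp at (332,119). q7 is too near its limit for the clockwise twist, so I'll take the half-turned grasp.

```bash
python3 - <<'E'
from h import *
np.set_printoptions(precision=4,suppress=True)
C=cam("wrist")
H=cv2.cvtColor(C["im"],cv2.COLOR_RGB2HSV);m=cv2.inRange(H,(45,80,20),(85,255,255))
m[:, :300]=0;m[:,350:]=0
ys,xs=np.nonzero(m)
mid=[(xs[ys==y].min()+xs[ys==y].max())/2 for y in range(ys.min(),ys.max()+1)]
lo=at_z(C,(mid[-3],ys.max()+.5),.088);print("-x end",lo)
for y in (190,200,215):print(y,at_z(C,(mid[y-ys.min()],y),.088))
L=at_z(C,(332,119.5),.0505);print("lamp",L)
for nm,p in(("corners",[(287,87),(379.5,90),(371.5,236),(286,234)]),):
    print([at_z(C,q,.05)[:2] for q in p])
E
```

```text
-x end [0.5507 0.169  0.088 ]
190 [0.5799 0.1661 0.088 ]
200 [0.5718 0.1671 0.088 ]
215 [0.5595 0.1683 0.088 ]
lamp [0.6323 0.1579 0.0505]
[array([0.661 , 0.1935]), array([0.6535, 0.1168]), array([0.5249, 0.1282]), array([0.5321, 0.2071])]
```

Request:
arm_command(motion=[{"delta_pos": [0,0,0],"spin": -0.12,"fingers": 1},{"delta_pos": [0,0,0],"spin": -0.24,"fingers": 1},{"delta_pos": [0,0,0],"spin": -0.36,"fingers": 1},{"delta_pos": [0,0,0],"spin": -0.48,"fingers": 1},{"delta_pos": [0,0,0],"spin": -0.6,"fingers": 1},{"delta_pos": [0,0,0],"spin": -0.72,"fingers": 1},{"delta_pos": [0,0,0],"spin": -0.84,"fingers": 1},{"delta_pos": [0,0,0],"spin": -0.96,"fingers": 1},{"delta_pos": [0,0,0],"spin": -1.08,"fingers": 1},{"delta_pos": [0,0,0],"spin": -1.2,"fingers": 1},{"delta_pos": [0,0,0],"spin": -1.32,"fingers": 1},{"delta_pos": [0,0,0],"spin": -1.44,"fingers": 1}])

```text
t: 4.62
position: [0.5716, 0.1583, 0.2628]
tcp_rot: [3.139, -0.002, -0.198]
contact_force: [-0.2, 0.0, -0.7]
gripper_width: 0.0918
```

Request:
arm_command(motion=[{"delta_pos": [0,0,0],"spin": -0.12,"fingers": 1},{"delta_pos": [0,0,0],"spin": -0.24,"fingers": 1},{"delta_pos": [0,0,0],"spin": -0.36,"fingers": 1},{"delta_pos": [0,0,0],"spin": -0.48,"fingers": 1},{"delta_pos": [0,0,0],"spin": -0.6,"fingers": 1},{"delta_pos": [0,0,0],"spin": -0.72,"fingers": 1},{"delta_pos": [0,0,0],"spin": -0.84,"fingers": 1},{"delta_pos": [0,0,0],"spin": -0.96,"fingers": 1},{"delta_pos": [0,0,0],"spin": -1.08,"fingers": 1},{"delta_pos": [0,0,0],"spin": -1.2,"fingers": 1},{"delta_pos": [0,0,0],"spin": -1.32,"fingers": 1},{"delta_pos": [0,0,0],"spin": -1.44,"fingers": 1}])

```text
t: 5.62
position: [0.5717, 0.1583, 0.2625]
tcp_rot: [3.14, 0.002, 1.242]
contact_force: [-0.1, -0.1, -0.4]
gripper_width: 0.0919
```

Request:
arm_command(motion=[{"delta_pos": [0.18,-0.03,0.5],"spin": -0.12,"fingers": 1},{"delta_pos": [0.18,-0.03,1.3],"spin": -0.233,"fingers": 1},{"delta_pos": [0.18,-0.03,2],"spin": -0.233,"fingers": 1},{"delta_pos": [0.18,-0.03,2.6],"spin": -0.233,"fingers": 1},{"delta_pos": [0.18,-0.03,3],"spin": -0.233,"fingers": 1},{"delta_pos": [0.18,-0.03,3.2],"spin": -0.233,"fingers": 1},{"delta_pos": [0.18,-0.03,3.36],"spin": -0.233,"fingers": 1},{"delta_pos": [0.18,-0.03,3.36],"spin": -0.233,"fingers": 1},{"delta_pos": [0.18,-0.03,3.36],"spin": -0.233,"fingers": 1}])

```text
t: 6.37
position: [0.5731, 0.1685, 0.129]
tcp_rot: [3.14, -0.0, 1.472]
contact_force: [-0.0, 0.2, 1.0]
gripper_width: 0.092
```

```bash
sed -i 's/w1.png/w2.png/' g.py; python3 g.py
```

```text
[ 0.49   1.019 -1.255  1.787  1.06   1.189  0.366] [0.573 0.169 0.129] [ 3.14  -0.001  1.473] 6.4167
green [326.003 244.356] [ 312  221   29   46 1244]
green [326.47  309.942] [314 299  26  23 411]
expected handle top px [320.557 272.371] camera [0.506 0.176 0.221]
```

View pics/w2.png

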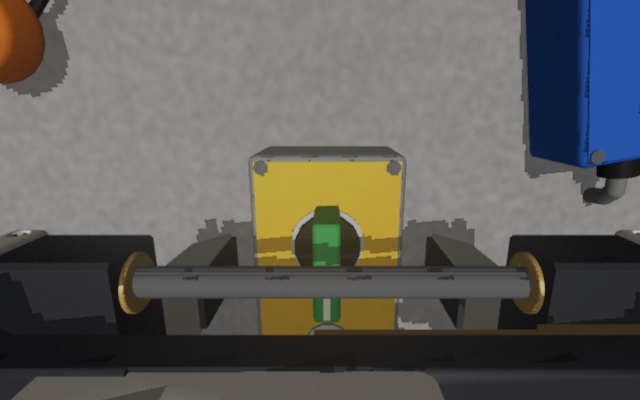

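The handle is between the fingers, about 2.5 mm to the −y side (col 326 against finger middle at 332) and well aligned. I'll correct that and close.

Request:
arm_command(motion=[{"delta_pos": [-0.065,0,0],"spin": 0,"fingers": 0.6},{"delta_pos": [-0.065,0,0],"spin": 0,"fingers": 0.3},{"delta_pos": [-0.065,0,0],"spin": 0,"fingers": 0},{"delta_pos": [-0.065,0,0],"spin": 0,"fingers": 0},{"delta_pos": [-0.065,0,0],"spin": 0,"fingers": 0},{"delta_pos": [-0.065,0,0],"spin": 0,"fingers": 0},{"delta_pos": [-0.065,0,0],"spin": 0,"fingers": 0},{"delta_pos": [-0.065,0,0],"spin": 0,"fingers": 0},{"delta_pos": [-0.065,0,0],"spin": 0,"fingers": 0},{"delta_pos": [-0.065,0,0],"spin": 0,"fingers": 0},{"delta_pos": [-0.065,0,0],"spin": 0,"fingers": 0}], squeeze=25)

```text
t: 7.33
position: [0.5722, 0.166, 0.1278]
tcp_rot: [-3.142, -0.0, 1.473]
contact_force: [-0.4, -0.5, -0.8]
gripper_width: 0.0228
```

Request:
arm_command(motion=[{"delta_pos": [0,0,0],"spin": 0,"fingers": 0},{"delta_pos": [0,0,0],"spin": 0,"fingers": 0},{"delta_pos": [0,0,0],"spin": 0,"fingers": 0},{"delta_pos": [0,0,0],"spin": 0,"fingers": 0}])

```text
t: 7.67
position: [0.5722, 0.1665, 0.1279]
tcp_rot: [3.141, -0.001, 1.473]
contact_force: [0.8, 2.7, -1.9]
gripper_width: 0.012
```

Gripped at 12 mm. Now the clockwise twist (+spin) to the stop.

Request:
arm_command(motion=[{"delta_pos": [0,0,0],"spin": 0.1,"fingers": 0},{"delta_pos": [0,0,0],"spin": 0.2,"fingers": 0},{"delta_pos": [0,0,0],"spin": 0.3,"fingers": 0},{"delta_pos": [0,0,0],"spin": 0.4,"fingers": 0},{"delta_pos": [0,0,0],"spin": 0.5,"fingers": 0},{"delta_pos": [0,0,0],"spin": 0.6,"fingers": 0},{"delta_pos": [0,0,0],"spin": 0.7,"fingers": 0},{"delta_pos": [0,0,0],"spin": 0.77,"fingers": 0},{"delta_pos": [0,0,0],"spin": 0.8,"fingers": 0},{"delta_pos": [0,0,0],"spin": 0.83,"fingers": 0},{"delta_pos": [0,0,0],"spin": 0.83,"fingers": 0},{"delta_pos": [0,0,0],"spin": 0.83,"fingers": 0}])

```text
t: 8.67
position: [0.5721, 0.1664, 0.1279]
tcp_rot: [-3.142, -0.001, 0.645]
contact_force: [0.9, 2.4, -2.1]
gripper_width: 0.012
```

```bash
sed -i 's/w2.png/w3.png/' g.py; python3 g.py; python3 -c "
from h import *
print(env.observe())"
```

```text
[ 0.445  0.923 -1.135  1.792  0.952  1.091 -0.398] [0.572 0.166 0.128] [-3.141 -0.001  0.645] 8.7167
green [329.972 245.763] [ 316  226   30   41 1129]
green [332.165 311.286] [319 299  28  26 486]
expected handle top px [323.981 279.962] camera [0.532 0.221 0.22 ]
{'t': 8.7167, 'qpos': array([ 0.44537507,  0.92309475, -1.13488244,  1.79213346,  0.95215085,
        1.09117305, -0.39755494]), 'dq': array([ 2.18008612e-03, -9.45906232e-05, -1.65760515e-03, -2.40945271e-03,
       -1.57390551e-03,  7.74813753e-04, -4.01635593e-03]), 'joint_efforts': array([  1.54080335, -54.85450029, -21.01593375, -16.41619921,
        -0.22087832,   0.79803536,  -0.56930322]), 'position': array([0.57217942, 0.16639857, 0.12793188]), 'tcp_rot': array([-3.14146508e+00, -5.31005564e-04,  6.45023514e-01]), 'contact_force': array([ 2.2631069 ,  2.33966613, -0.89931077]), 'ft_torque': array([ 0.50577785, -0.35620343,  0.58510596]), 'gripper_width': 0.012081699074305804}
```

The 0.58 N m wrist torque, far above the spring's 0.11, shows the stop is reached. Now I let go.

Request:
arm_command(motion=[{"delta_pos": [0,0,0],"spin": 0.0,"fingers": 1},{"delta_pos": [0,0,0],"spin": 0.0,"fingers": 1},{"delta_pos": [0,0,0],"spin": 0.0,"fingers": 1},{"delta_pos": [0,0,0],"spin": 0.0,"fingers": 1},{"delta_pos": [0,0,0],"spin": 0.0,"fingers": 1},{"delta_pos": [0,0,0],"spin": 0.0,"fingers": 1},{"delta_pos": [0,0,0],"spin": 0.0,"fingers": 1},{"delta_pos": [0,0,0],"spin": 0.0,"fingers": 1},{"delta_pos": [0,0,0],"spin": 0.0,"fingers": 1},{"delta_pos": [0,0,0],"spin": 0.0,"fingers": 1},{"delta_pos": [0,0,-0.5],"spin": 0.0,"fingers": 1},{"delta_pos": [0,0,-1],"spin": 0.0,"fingers": 1}])

```text
t: 9.72
position: [0.5714, 0.1655, 0.1672]
tcp_rot: [-3.141, 0.003, 0.643]
contact_force: [1.1, 0.1, -0.2]
gripper_width: 0.0873
```

Request:
arm_command(motion=[{"delta_pos": [0,0,-1],"spin": 0.0,"fingers": 1},{"delta_pos": [0,0,-2],"spin": 0.0,"fingers": 1},{"delta_pos": [0,0,-3],"spin": 0.0,"fingers": 1},{"delta_pos": [0,0,-3.9],"spin": 0.0,"fingers": 1},{"delta_pos": [0,0,-3.9],"spin": 0.0,"fingers": 1}])

```text
t: 10.13
position: [0.5742, 0.1685, 0.3316]
tcp_rot: [3.139, -0.01, 0.643]
contact_force: [0.8, 1.4, -0.2]
gripper_width: 0.0915
```

```bash
sed -i 's/w3.png/w4.png/' g.py; python3 g.py;python3 - <<'E'
from h import *
B=cam("side");b=B["im"][230:285,270:330];A=cam("scene");a=A["im"][160:215,325:385]
w=cv2.imread('pics/w4.png')
z=lambda x:cv2.resize(x,(330,300),interpolation=2)[:,:,::-1]
cv2.imwrite('pics/w4c.png',np.vstack([cv2.resize(w,(640,400))[:, :][0:300],np.hstack([z(a),z(b)])[:, :640]]))
E
```

```text
[ 0.549  0.722 -1.348  1.637  0.722  1.368 -0.255] [0.574 0.167 0.328] [ 3.139 -0.007  0.643] 10.1833
green [323.435 178.939] [306 160  40  40 492]
expected handle top px [322.48  182.223] camera [0.533 0.223 0.424]
```

View pics/w4c.png

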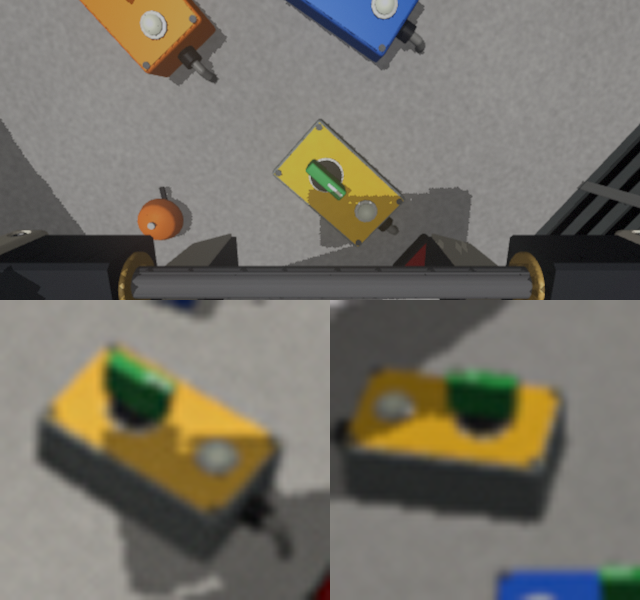

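The handle is back at rest along the box, pointer toward the pilot lamp, and nothing else has moved. Next is the red cap.

Request:
arm_command(motion=[{"delta_pos": [-7.2,4.9,0],"spin": 0,"fingers": 1},{"delta_pos": [-7.2,4.9,0],"spin": 0,"fingers": 1},{"delta_pos": [-7.2,4.9,0],"spin": 0,"fingers": 1},{"delta_pos": [-7.2,4.9,0],"spin": 0,"fingers": 1},{"delta_pos": [-7.2,4.9,0],"spin": 0,"fingers": 1},{"delta_pos": [-7.2,4.9,0],"spin": 0,"fingers": 1},{"delta_pos": [-7.2,4.9,0],"spin": 0,"fingers": 1},{"delta_pos": [-7.2,4.9,0],"spin": 0,"fingers": 1},{"delta_pos": [-7.2,4.9,0],"spin": 0,"fingers": 1},{"delta_pos": [-7.2,4.9,0],"spin": 0,"fingers": 1},{"delta_pos": [-7.2,4.9,0],"spin": 0,"fingers": 1},{"delta_pos": [-7.2,4.9,0],"spin": 0,"fingers": 1}])

```text
t: 11.28
position: [0.4589, -0.1625, 0.3231]
tcp_rot: [-3.14, -0.0, 0.644]
contact_force: [0.7, 0.5, -0.2]
gripper_width: 0.0921
```

```bash
cat > c.py <<'E'
from h import *
import sys
np.set_printoptions(precision=4,suppress=True)
C=cam("wrist"); s=env.observe(); print(s["qpos"],s["position"],s["tcp_rot"],s["t"])
save(C["im"],sys.argv[1])
H=cv2.cvtColor(C["im"],cv2.COLOR_RGB2HSV);m=cv2.inRange(H,(0,150,50),(8,255,255))|cv2.inRange(H,(174,150,50),(180,255,255))
n,l,st,c=cv2.connectedComponentsWithStats(m)
for i in range(1,n):
    if st[i,4]>200:
        print("red",c[i],st[i], "at top z:",at_z(C,c[i],.18))
print("exp top px",proj(C,[.461,-.163,.183]),proj(C,[.461,-.163,.168]),"cam",-C["R"].T@C["t"])
E
python3 c.py w5.png
```

```text
[ 1.4195  0.5791 -1.5041  1.895   0.6084  1.265   0.3668] [ 0.4592 -0.162   0.3234] [-3.1404 -0.0003  0.6455] 11.3333
red [333.4258 210.861 ] [ 300  177   70   69 3497] at top z: [ 0.4613 -0.1609  0.18  ]
exp top px [331.2712 214.1233] [331.249  208.3047] cam [ 0.419  -0.1077  0.4153]
```

View pics/w5.png

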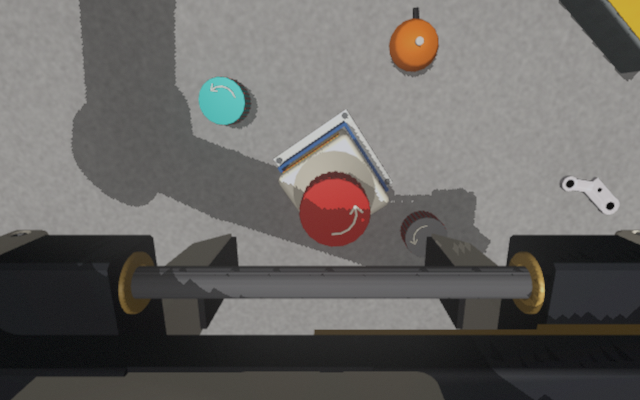

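The red cap with its anticlockwise arrow is at (333,211) on the bottle in the blue holder; the teal cap (222,100) and grey cap (423,230) are the decoys. q3 is near its limit, so I first spin +1.0 so that the opening turn moves back toward this yaw.

Request:
arm_command(motion=[{"delta_pos": [0.045,0.025,0.2],"spin": 0.12,"fingers": 1},{"delta_pos": [0.045,0.025,0.4],"spin": 0.24,"fingers": 1},{"delta_pos": [0.045,0.025,0.6],"spin": 0.36,"fingers": 1},{"delta_pos": [0.045,0.025,0.8],"spin": 0.48,"fingers": 1},{"delta_pos": [0.045,0.025,1],"spin": 0.6,"fingers": 1},{"delta_pos": [0.045,0.025,1],"spin": 0.72,"fingers": 1},{"delta_pos": [0.045,0.025,1],"spin": 0.84,"fingers": 1},{"delta_pos": [0.045,0.025,1],"spin": 0.96,"fingers": 1},{"delta_pos": [0.045,0.025,1],"spin": 1.05,"fingers": 1},{"delta_pos": [0.045,0.025,1],"spin": 1.05,"fingers": 1}])

```text
t: 12.17
position: [0.4618, -0.1612, 0.284]
tcp_rot: [3.141, -0.0, -0.406]
contact_force: [0.5, 0.4, -0.4]
gripper_width: 0.0919
```

```bash
python3 c.py w6.png
```

```text
[ 1.2575  0.4253 -1.1957  1.9385  0.4501  1.0833 -0.5295] [ 0.4617 -0.1614  0.2839] [ 3.1411 -0.0002 -0.4016] 12.2167
red [329.716  229.3116] [ 290  189   83   77 4782] at top z: [ 0.4621 -0.1606  0.18  ]
exp top px [329.6115 235.1725] [329.6875 226.9281] cam [ 0.4896 -0.098   0.3761]
```

Request:
arm_command(motion=[{"delta_pos": [0,0,0.6],"spin": 0,"fingers": 1},{"delta_pos": [0,0,1.1],"spin": 0,"fingers": 1},{"delta_pos": [0,0,1.5],"spin": 0,"fingers": 1},{"delta_pos": [0,0,1.62],"spin": 0,"fingers": 1},{"delta_pos": [0,0,1.62],"spin": 0,"fingers": 0.8},{"delta_pos": [0,0,1.62],"spin": 0,"fingers": 0.6},{"delta_pos": [0,0,1.62],"spin": 0,"fingers": 0.4},{"delta_pos": [0,0,1.62],"spin": 0,"fingers": 0.4},{"delta_pos": [0,0,1.62],"spin": 0,"fingers": 0.4},{"delta_pos": [0,0,1.62],"spin": 0,"fingers": 0.4},{"delta_pos": [0,0,1.62],"spin": 0,"fingers": 0.4}], squeeze=40)

```text
t: 13.13
position: [0.4613, -0.1635, 0.2194]
tcp_rot: [3.141, -0.0, -0.407]
contact_force: [-2.0, -0.6, 1.9]
gripper_width: 0.0493
```

Request:
arm_command(motion=[{"delta_pos": [0,0,0],"spin": 0,"fingers": 0},{"delta_pos": [0,0,0],"spin": 0,"fingers": 0},{"delta_pos": [0,0,0.04],"spin": 0,"fingers": 0},{"delta_pos": [0,0,0.08],"spin": 0,"fingers": 0},{"delta_pos": [0,0,0.12],"spin": 0,"fingers": 0},{"delta_pos": [0,0,0.14],"spin": 0,"fingers": 0},{"delta_pos": [0,0,0.14],"spin": 0,"fingers": 0},{"delta_pos": [0,0,0.14],"spin": 0,"fingers": 0}])

```text
t: 13.8
position: [0.4616, -0.1633, 0.2144]
tcp_rot: [3.141, -0.001, -0.407]
contact_force: [-3.6, -0.5, 12.3]
gripper_width: 0.0492
```

Request:
arm_command(motion=[{"delta_pos": [0,0,0.03],"spin": 0,"fingers": 0},{"delta_pos": [0,0,0.06],"spin": 0,"fingers": 0},{"delta_pos": [0,0,0.06],"spin": 0,"fingers": 0}])

```text
t: 14.05
position: [0.4622, -0.1634, 0.2132]
tcp_rot: [3.14, -0.002, -0.407]
contact_force: [-7.0, 0.1, 22.9]
gripper_width: 0.0488
```

Request:
arm_command(motion=[{"delta_pos": [0,0,-0.01],"spin": -0.05,"fingers": 0},{"delta_pos": [0,0,-0.01],"spin": -0.14,"fingers": 0},{"delta_pos": [0,0,-0.01],"spin": -0.24,"fingers": 0},{"delta_pos": [0,0,-0.01],"spin": -0.34,"fingers": 0},{"delta_pos": [0,0,-0.01],"spin": -0.44,"fingers": 0},{"delta_pos": [0,0,-0.01],"spin": -0.54,"fingers": 0},{"delta_pos": [0,0,-0.01],"spin": -0.64,"fingers": 0},{"delta_pos": [0,0,-0.01],"spin": -0.74,"fingers": 0},{"delta_pos": [0,0,-0.01],"spin": -0.84,"fingers": 0},{"delta_pos": [0,0,-0.01],"spin": -0.94,"fingers": 0},{"delta_pos": [0,0,-0.01],"spin": -1.02,"fingers": 0},{"delta_pos": [0,0,-0.01],"spin": -1.02,"fingers": 0}], squeeze=55)

```text
t: 15.05
position: [0.4634, -0.1632, 0.2132]
tcp_rot: [3.139, -0.003, 0.617]
contact_force: [-0.2, -1.1, 14.0]
gripper_width: 0.0488
```

```bash
python3 c.py w7.png; python3 -c "
from h import *
s=env.observe();print(s['contact_force'],s['ft_torque'],s['gripper_width'])"
```

```text
[ 1.2805  0.6804 -1.3134  2.0005  0.7621  1.0782  0.2296] [ 0.4633 -0.1632  0.2132] [ 3.1391 -0.0034  0.6141] 15.1
red [329.3596 246.7005] [ 272  222  119   44 3596] at top z: [ 0.454  -0.1489  0.18  ]
red [330.4878 311.8594] [ 277  299  109   31 2532] at top z: [ 0.4708 -0.1718  0.18  ]
exp top px [323.169  286.9385] [323.8011 269.7653] cam [ 0.4245 -0.1071  0.3052]
[-0.67271196 -0.07432231 14.25286993] [0.03653021 0.03832293 0.05635403] 0.048435019980452736
```

View pics/w7.png

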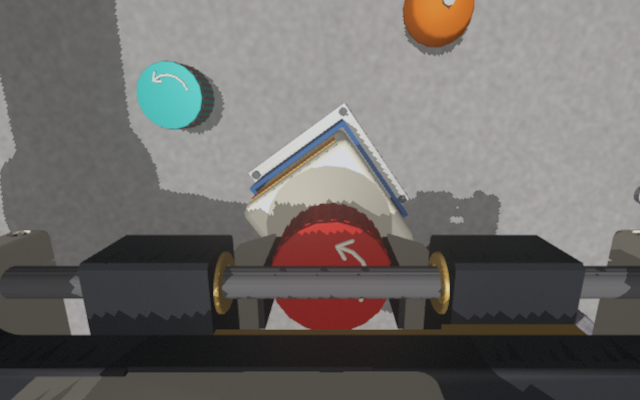

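The arrow on the cap has turned by about 1 rad, and the residual torque is small at 14 N of down force. Now lifting straight up, checking the force early.

Request:
arm_command(motion=[{"delta_pos": [0,0,-0.05],"spin": 0,"fingers": 0},{"delta_pos": [0,0,-0.12],"spin": 0,"fingers": 0},{"delta_pos": [0,0,-0.2],"spin": 0,"fingers": 0},{"delta_pos": [0,0,-0.28],"spin": 0,"fingers": 0},{"delta_pos": [0,0,-0.35],"spin": 0,"fingers": 0},{"delta_pos": [0,0,-0.35],"spin": 0,"fingers": 0}])

```text
t: 15.6
position: [0.4613, -0.1633, 0.2256]
tcp_rot: [3.141, -0.0, 0.613]
contact_force: [0.9, -0.5, -0.1]
gripper_width: 0.0488
```

Request:
arm_command(motion=[{"delta_pos": [0,0,-0.15],"spin": 0,"fingers": 0},{"delta_pos": [0,0,-0.35],"spin": 0,"fingers": 0},{"delta_pos": [0,0,-0.55],"spin": 0,"fingers": 0},{"delta_pos": [0,0,-0.75],"spin": 0,"fingers": 0},{"delta_pos": [0,0,-0.9],"spin": 0,"fingers": 0},{"delta_pos": [0,0,-1],"spin": 0,"fingers": 0},{"delta_pos": [0,0,-1.05],"spin": 0,"fingers": 0},{"delta_pos": [0,0,-1.05],"spin": 0,"fingers": 0},{"delta_pos": [0,0,-1.05],"spin": 0,"fingers": 0},{"delta_pos": [0,0,-1.05],"spin": 0,"fingers": 0},{"delta_pos": [0,0,-1.05],"spin": 0,"fingers": 0},{"delta_pos": [0,0,-1.05],"spin": 0,"fingers": 0}])

```text
t: 16.6
position: [0.4611, -0.1632, 0.2672]
tcp_rot: [-3.141, 0.0, 0.613]
contact_force: [-0.8, -0.1, -0.1]
gripper_width: 0.0489
```

```bash
python3 - <<'E'
from h import *
s=env.observe();print(s['contact_force'],s['position'],s['tcp_rot'],s['gripper_width'],np.abs(s['dq']).max())
C={n:cam(n)["im"] for n in("scene","side","wrist")}
z=lambda x:cv2.resize(x,(400,300),interpolation=2)
save(np.vstack([np.hstack([z(C["scene"][150:300,180:380]),z(C["side"][120:270,230:430])]),np.hstack([z(C["side"][140:230,280:400]),z(C["wrist"])])]),"f.png")
E
```

```text
[-0.84423317 -0.05922807 -0.06922963] [ 0.46112976 -0.16318452  0.26719336] [-3.14113250e+00  2.44642462e-04  6.13185792e-01] 0.04885135106188957 0.0017357792076558725
```

View pics/f.png

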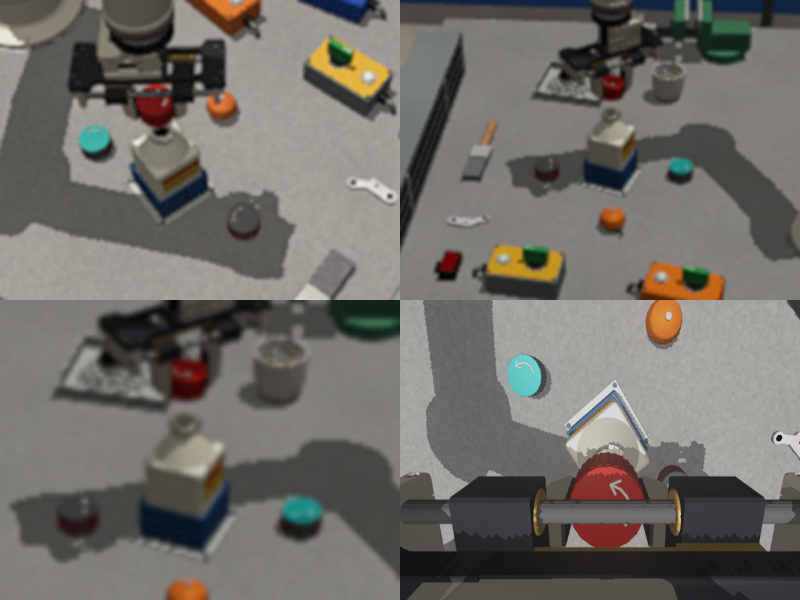

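The cap is off and held level above the open neck. The bottle is seated in its holder, the switch is at rest and nothing else has moved, so I'm handing in.

```bash
python3 -c "
from bench import env
print(env.hand_in())"
```

```text
the job is handed in; nothing more can be done
None
```

The job was handed in at about 17 s of the 48 s allowed, with both steps done in the order asked. The hand-in gives no verdict.

- **Switch:** I gripped the green handle on the yellow-faced grey box (12 mm opening) and twisted it about 0.83 rad clockwise. The wrist torque reached 0.58 N m against a spring maximum of 0.11, so it was at its hard stop. Released, it sprang back to lie along the box. The pilot lamp did not visibly light. The description calls it unlit, so I did not treat that as a failure.
- **Cap:** I pressed the red cap down about 6 mm until it hit its stop (23 N), then turned it about 1.02 rad anticlockwise while held down. It lifted with almost no force, so it came off freely.
- **Final state:** The cap is held with the tool level (within 0.001 rad) and still. By calculation its underside is about 40 mm above the neck. The last pictures show the neck open, the bottle standing in its holder, and the other things in view in place.

No final check failed. During the switch approach the measured position disagreed with the commanded one by a few millimetres, which I corrected from the close wrist view.

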